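Refit the bayonet filler cap on the bush press's hydraulic power pack

ROBOT

A 6-joint arm with a two-finger parallel gripper is mounted at the origin on the work surface. World frame = base frame: x ahead of the robot, y to its left, z up, the work surface at z = 0. Lengths are in mm, angles in degrees, forces in N, time in s.
With the tool pointing down it reaches from about 350 to 850 mm from the base axis. Payload 8.1 kg.
Tool frame: the origin (TCP) lies at the very end of the fingers, on their centre line; the grasp point (between the pads) lies 19 mm behind it (r.grip_point_offset is the distance from the TCP to the grasp point, in mm); z points along the fingers, y is the line along which they close (so a half turn about z gives the same grasp; the last joint's range is limited). The gripper opens to 85 mm and grips with 20 to 120 N. Pads are 22 mm wide; open, the fingers measure 114 mm over their backs; the gripper's body (76 mm by 85 mm) begins 54 mm behind the grasp point. The pads swing forward as they close: fully open they stand 13 mm farther back than shut.
Start: joints at [70.737, 7.471, 85.268, -0, 87.261, -4.893], TCP at [148.885, 581.239, 231.292] pointing down, gripper open.
Joint ranges: [-169.43, 169.43], [-51.17, 129.36], [1.28, 143.12], [-76.62, 256.62], [0, 156.53], [-152.29, 152.29]. Speed limits (degrees/s): [136.94, 136.94, 159.86, 180, 180, 180].

INTERFACE

Orientations are given as [roll, pitch, yaw] about the fixed x, y, z axes, in that order (R = Rz(yaw) Ry(pitch) Rx(roll)).
In Python, from bench import status, eyes, r gives the robot as it stands.
- The arm moves only by the shell command python3 -m handwheel 'ROWS' [FORCE]. ROWS is a JSON object whose one key "series" holds a list that holds one entry, the list of rows, each a list of 7 numbers: the shift along the tool's x, y, z in cm, then the turn, a rotation vector about the tool's x, y, z in rad, then the opening, from 0 (shut) to 1 (fully open). In form: {"series": [[[tx, ty, tz, rx, ry, rz, claw], ...]]}. A call has 1 to 12 rows; each row is the pose to reach, as a shift and turn from the pose commanded when the call began, along the tool's axes at that moment; what a row does not reach only later rows make up. A row lasts 1/8 s, in which the tool goes at most 62.5 mm and 10.7 degrees, less where a joint would pass 70% of its speed; a pose out of reach is approached as far as the arm can. A call with a gripper value outside its range is refused whole. The fingers move at their own pace and stop on an object; FORCE is the grip in N (left out, the last holds). Time passes only in rows, so rows that repeat a pose let the fingers close. It gives the time, the measured TCP pose, the force, the opening and the grip force at its end, in the units of the state.
- status.sense(): the state, without advancing time (a new reading comes with each control period).
- eyes.snapshot(name): name is "scene" or "top"; returns a dict with "img" (384x512x3 uint8, red, green, blue), "mtx" (3x3 intrinsics, pixels), "k1" (the pictures are not rectified: a ray, as slopes to the right and down, at radius r is drawn at 1 + k1 r^2 times it, then the intrinsics apply), "R" (3x3) and "t" (3): a world point X has camera coordinates R X + t. Camera axes: x right, y down, z forward; pixel columns grow to the right and rows downward; lengths in mm; the calibration is good to about 2 mm. A picture is of the moment at which its call begins. There is no depth.
- r.hand_in(): hands the job in; it is judged then, once.
The state is a dict: "time": time; "joint_pos": joint angles; "qd": joint speeds; "joint_efforts": joint torques, N m; "tool_pos": TCP position; "tcp_rot": TCP orientation; "ft_force": force on the tool from outside, world axes, zero at the start; "wrist_torque": the same for the moment, N m; "finger_gap": finger opening in mm; "grip_force": force on a finger pad.
Only numpy, scipy, OpenCV 4.12 (cv2) and the standard library are available. Lean on these libraries where they do the work, as an engineer would, in place of code of your own. Each camera call takes 0.05 s, during which the arm holds its last target. There are 200 camera calls.

TASK

The hydraulic power pack on the bench has been topped up: put its filler cap back on. Line the cap's lugs up with the two notches in the filler neck, push it in against the sprung seal, turn it clockwise to the stop and let it spring up into its lock, never forcing it, then let go. Leave the bushes and the sleeve standing where they are.

Things in the scene. Friction and masses are not known exactly. Their poses are not given: they have to be found in the camera images.
- power_pack: Hydraulic power pack, fixed: green tank 300 x 280 x 110 mm (x, y, z; lid 310 x 290), grey motor and pump lying along its +y side (up to 120 mm above the lid), black-topped return filter (44 dia, 44 high) 145 mm from the filler neck, aluminium filler neck near the -y edge, 63 mm dia. Origin: centre of the underside; z up.
- mouth (a point): On the filler neck's vertical axis, level with the top of its steel bayonet lip; axes as the power pack's. Lip 5 mm thick, bore 34 mm dia, two notches half a turn apart, 12 mm wide, out to 25 mm radius. The neck's clocking is NOT measured: the notches lie within 0.85 rad either way of this x axis; feel for them, or see them from above as gaps in the bright lip.
- neck_rim (a point): On the same axis, 3 mm above mouth, level with the collar's top edge (27 mm above the lid). On the collar sits a black sprung seal ring, 51 to 61 mm dia, its top 7.5 mm above this point; it yields 7 mm (2 N to start, about 10 N fully down) and pushes the cap up. At the stop below, 0.3 N m of twist is plenty.
- neck_foot (a point): On the same axis, level with the lid, 24 mm below mouth. Under the lip a wall blocks turning anticlockwise from the notch. Clockwise (from above) the lugs pass under the lip only while the cap is held down against the seal; a hard stop ends the turn about 61 deg from the notch, where a recess 2.5 mm deep in the lip's underside lets the lugs spring up and locks them. 
- cap: Filler cap, loose, 0.11 to 0.18 kg, upright on the bench. Origin: centre of its plug's underside, z up. Plug 31 mm dia (27 for its lowest 3 mm), 20 mm long; round black cover 66 mm dia from 20 to 28 mm. Height of this origin above mouth: -6 mm with the lugs on the lip (missed notches), -9.5 lying loose in the notches, -15 to -16.5 pushed in, -12.5 locked.
- wing (a point): Centre of the cap's yellow wing, to hold it by, on the cap's axis 37.5 mm above its origin. Wing 46 mm long along the cap's x, 14 mm thick along y, from 28 to 48 mm above the origin.
- lugs (a point): Centre of the cap's two lugs, on its axis 8 mm above its origin. They stick out of the plug along the cap's x, in line with the wing: 44 mm tip to tip, 9 mm wide, 4 mm thick (6 to 10 mm above the origin). Same after half a turn.
- bush_large: Amber polyurethane bush standing upright on the bench, 64 mm dia, 58 mm high; bystander. Origin: centre of its underside.
- bush_small: Amber polyurethane bush standing upright on the bench, 44 mm dia, 45 mm high; bystander. Origin: centre of its underside.
- sleeve: Aluminium sleeve standing upright on the bench, 42 mm dia, 60 mm high; bystander. Origin: centre of its underside.
Things that resemble listed ones, but are neither listed nor needed, are in the scene too. What is meant by the cap is not brown, and is the larger of those in its own colour.

How it is judged:
By the outcome, as a careful person would: the job done as asked, in the order asked, and still so for the second after the job is handed in, with the robot touching nothing.
It also fails if it takes over 72 s, if anything falls off the work surface, if the arm or the gripper's body presses on something with over 40 N, if the wrist force passes 120 N, or if a joint passes its speed limit or range.

## Working session

There is one attempt and no reset: what is moved stays moved. The work goes in short steps, Python scripts to look and compute and a shell command to move; the robot and the scene stay as the last step left them, time stands still between calls to the robot, and variables do not carry over. Pictures are saved under pics/ and viewed, at most 10 in all, crops included, and the job is handed in when it is done.

```bash
mkdir -p pics; ls
python3 - <<'E'
from bench import status, eyes, r
import cv2,numpy as np
s=status.sense();print({k:np.round(v,3).tolist() for k,v in s.items()})
for n in("scene","top"):
    d=eyes.snapshot(n);cv2.imwrite(f"pics/{n}0.png",d["img"][:,:,::-1]);print(n,d["mtx"],d["k1"],d["R"],d["t"])
a=cv2.imread("pics/scene0.png");b=cv2.imread("pics/top0.png")
cv2.imwrite("pics/s0.png",cv2.resize(a,(800,600)));cv2.imwrite("pics/t0.png",cv2.resize(b,(800,600)))
E
```

```text
pics
{'time': 0.0, 'joint_pos': [70.737, 7.515, 85.331, 0.002, 87.261, -4.893], 'qd': [-0.003, 0.041, 0.036, -0.138, -0.113, 0.041], 'joint_efforts': [-0.002, -56.939, -50.055, -0.0, 0.015, 0.0], 'tool_pos': [148.691, 580.708, 230.231], 'tcp_rot': [-179.894, -0.011, 165.63], 'ft_force': [0.226, -0.156, -0.014], 'wrist_torque': [0.027, -0.05, -0.03], 'grip_force': 0.0, 'finger_gap': 85.105}
scene [[478.73449772   0.         259.37814   ]
 [  0.         478.73449772 183.40734735]
 [  0.           0.           1.        ]] 0.011835099941413324 [[ 0.60701213  0.79465472 -0.00775515]
 [ 0.59070331 -0.45770502 -0.66451164]
 [-0.53160688  0.39878563 -0.74723768]] [-343.95588819 -272.5817714  1346.62688212]
top [[349.33297778   0.         247.1879006 ]
 [  0.         349.33297778 194.23556447]
 [  0.           0.           1.        ]] -0.007226758636678244 [[ 0.02905412 -0.99887728 -0.03741695]
 [-0.99390559 -0.02488684 -0.10738861]
 [ 0.10633686  0.04030899 -0.99351279]] [-24.11457805 550.93237211 705.06981094]
```

View pics/s0.png

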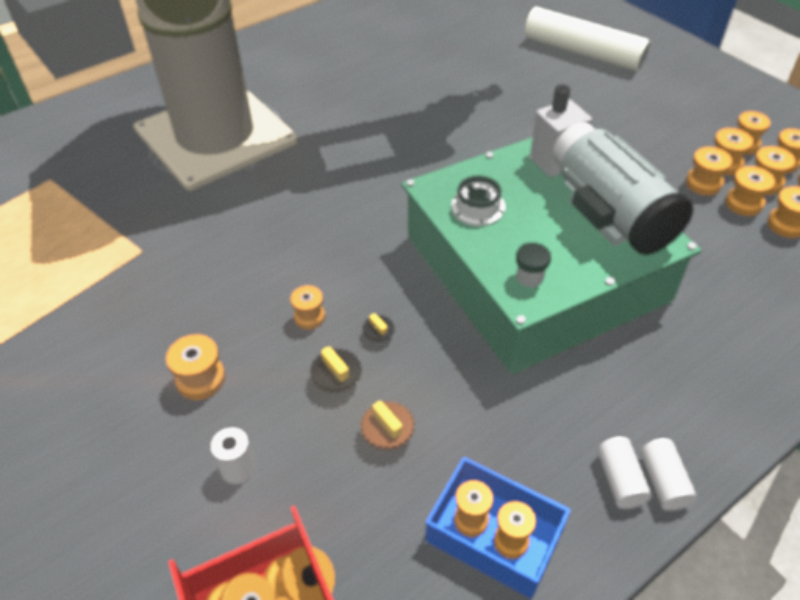

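View pics/t0.png

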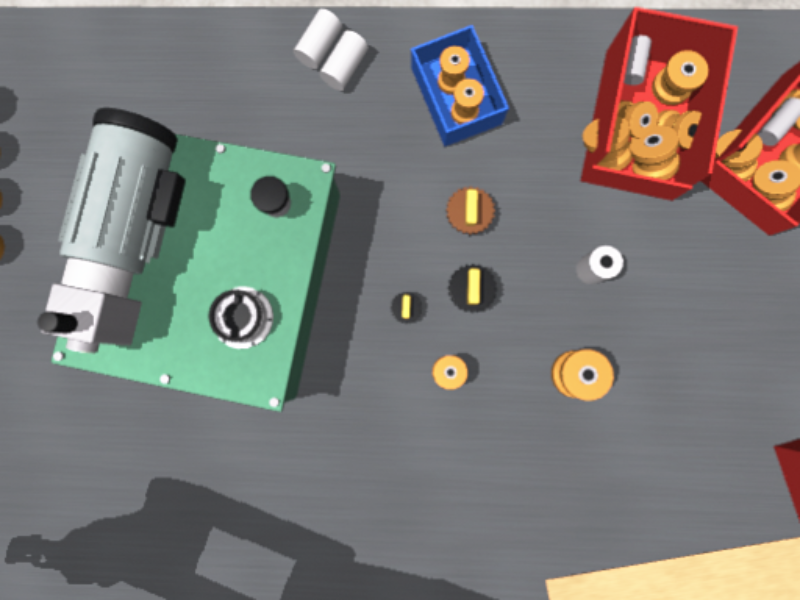

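Candidates (800-px top view): black cap with yellow wing at (473,288), a small black one at (407,307) and a brown one at (471,211). The larger black one at (473,288) fits, because it isn't brown and is the bigger of the two black ones. I'll confirm this in a crop.

```bash
cat > h.py <<'E'
import numpy as np,cv2
from bench import status, eyes, r
def ray(d,uv):
    K=d["mtx"];p=np.array([(uv[0]-K[0,2])/K[0,0],(uv[1]-K[1,2])/K[1,1]]);q=p.copy()
    for _ in range(10): q=p/(1+d["k1"]*(q@q))
    R,t=np.array(d["R"]),np.array(d["t"])
    return -R.T@t, R.T@np.array([q[0],q[1],1])
def atz(d,uv,z):
    c,v=ray(d,uv);return c+v*(z-c[2])/v[2]
def proj(d,X):
    x=np.atleast_2d(X)@np.array(d["R"]).T+d["t"];q=x[:,:2]/x[:,2:];q=q*(1+d["k1"]*(q**2).sum(1,keepdims=True))
    K=d["mtx"];return q*[K[0,0],K[1,1]]+[K[0,2],K[1,2]]
def rectify(d,c,z,half,n):  # world patch at height z: column=+x, row=-y
    g=np.linspace(-half,half,n);X,Y=np.meshgrid(c[0]+g,c[1]-g)
    p=proj(d,np.stack([X.ravel(),Y.ravel(),np.full(X.size,z)],1)).astype(np.float32).reshape(n,n,2)
    return cv2.remap(d["img"],p[...,0],p[...,1],cv2.INTER_CUBIC)
E
python3 - <<'E'
from h import *
d=eyes.snapshot("top");s=eyes.snapshot("scene");I=d["img"]
np.set_printoptions(precision=1,suppress=True)
def yel(im):
    h=cv2.cvtColor(im,cv2.COLOR_RGB2HSV);return cv2.inRange(h,(22,90,120),(35,255,255))
n,l,st,ce=cv2.connectedComponentsWithStats(yel(I))
for i in range(1,n):
    if st[i,4]>30: 
        ys,xs=np.where(l==i);W=np.array([atz(d,(x,y),48)[:2] for x,y in zip(xs,ys)])
        rr=cv2.minAreaRect(W.astype(np.float32));print(ce[i],st[i,4],W.mean(0),rr, I[ys,xs].mean(0))
# lid corners px (800 scale)
for p in [(335,163),(283,411),(55,362)]: print("corner",atz(d,np.array(p)*.64,110))
nk=atz(d,np.array([240,317])*.64,134);print("neck",nk)
ns=ray(s,np.array([479,193])*.64);c1,v1=ray(d,np.array([240,317])*.64)
print("neck scene",atz(s,np.array([479,193])*.64,137))
cp=atz(d,np.array([473,288])*.64,20)
a=cv2.resize(I[170:210,240:330],None,fx=8,fy=8,interpolation=cv2.INTER_CUBIC)[:320]
b=rectify(d,nk,134,45,450)
im=np.zeros((460,800,3),np.uint8);c=rectify(d,cp,28,60,340);im[:450,:450]=b;im[:340,455:795]=c
cv2.imwrite("pics/crop1.png",im[:,:,::-1]);print(nk,cp)
E
```

```text
[301.4 131.8] 132 [ 682.7 -118.8] ((683.2512817382812, -117.97270202636719), (44.819549560546875, 12.376626014709473), 0.6462322473526001) [251.7 243.7 122.9]
[302.8 183.1] 167 [ 575.1 -123. ] ((575.38330078125, -122.34426879882812), (45.50055694580078, 14.23227310180664), 0.6304839253425598) [240.6 229.  115.2]
[259.4 195.5] 83 [547.4 -35. ] ((547.4385375976562, -35.20579147338867), (30.83723258972168, 10.233299255371094), 1.4051201343536377) [223.2 213.  109.2]
[281.4 241.6] 37 [455.2 -81.5] ((455.1822509765625, -81.42385864257812), (27.037065505981445, 8.73134708404541), 36.39373016357422) [252.9 212.4 106.9]
corner [715.7  55.9 110. ]
corner [412.1 105.7 110. ]
corner [461.3 387.5 110. ]
neck [520.1 156.  134. ]
neck scene [523.1 162.4 137. ]
[520.1 156.  134. ] [ 576.5 -126.1   20. ]
```

View pics/crop1.png

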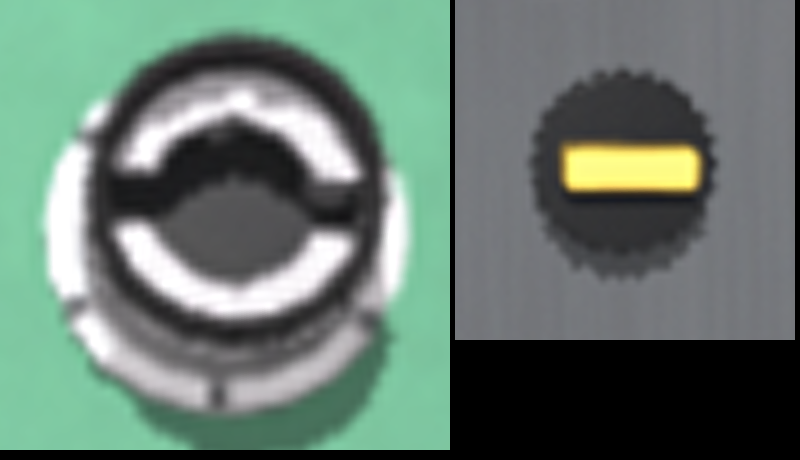

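The crop confirms the large black knurled cap with the yellow wing along world x. The neck is seen with notches at crop pixels (132,196) and (332,206), so they lie roughly along world x at about -3°. I'll refine this numerically.

```bash
cat >> h.py <<'E'
def fitneck(d):
    from scipy.optimize import differential_evolution as DE
    c0=np.array([522,161.]);B=rectify(d,c0,134,40,161).astype(float).min(2)/255
    g=np.linspace(-40,40,161);X,Y=np.meshgrid(g,-g);C=-np.array(d["R"]).T@d["t"]
    h=(c0-C[:2])/(C[2]-134)
    def f(p):
        x,y=X-p[0],Y-p[1];rr=np.hypot(x,y)
        u=x*np.cos(p[2])+y*np.sin(p[2]);v=-x*np.sin(p[2])+y*np.cos(p[2])
        seal=np.hypot(x-h[0]*10.5,y-h[1]*10.5)<25;low=np.hypot(x+h[0]*5,y+h[1]*5)<16.5
        nlow=(abs(v+h[1]*2.5)<3.5)&(rr<24)
        lip=(rr>17.5)&(rr<24.5)&(abs(v)>6.3)&seal
        dark=((rr<16.5)&low)|(nlow&seal&(rr>17))
        ring=(np.hypot(x-h[0]*10.5,y-h[1]*10.5)>26.5)&(np.hypot(x-h[0]*10.5,y-h[1]*10.5)<29.5)
        return -(B[lip].mean()-B[dark].mean()-B[ring].mean())
    q=DE(f,[(-6,6),(-6,6),(-.9,.9)],seed=1,tol=1e-6,popsize=10)
    return c0+q.x[:2],np.degrees(q.x[2]),q.fun
def go(x,y,z,yaw=None):  # shift/turn to a world TCP pose from measured one
    from scipy.spatial.transform import Rotation as Ro
    s=status.sense();R=Ro.from_euler("xyz",s["tcp_rot"],degrees=True)
    G=Ro.from_euler("xyz",[180,0,s["tcp_rot"][2] if yaw is None else yaw],degrees=True)
    print(np.round(R.inv().apply(np.array([x,y,z])-s["tool_pos"])/10,2),np.round((R.inv()*G).as_rotvec(),3))
E
python3 - <<'E'
from h import *
for n in("top","scene"):
    print(n,fitneck(eyes.snapshot(n)))
go(575.1,-122.6,230,180.6)
E
```

```text
top (array([522.01297789, 159.82207013]), np.float64(-3.1304109077501088), np.float64(-0.4018083035715706))
scene (array([524.58015835, 159.63671875]), np.float64(-11.190942834587455), np.float64(-0.19222516719332766))
[-58.76 -57.58   0.13] [-0.001 -0.    -0.261]
```

```bash
python3 -m handwheel '{"series": [[[-6,-5.9,0,0,0,-0.03,1],[-12,-11.8,0,0,0,-0.06,0.8],[-18,-17.7,0,0,0,-0.1,0.5],[-24,-23.5,0,0,0,-0.14,0.5],[-29,-28.4,0,0,0,-0.18,0.5],[-34,-33.3,0,0,0,-0.22,0.5],[-39,-38.2,0,0,0,-0.261,0.5],[-44,-43.1,0,0,0,-0.261,0.5],[-49,-48,0,0,0,-0.261,0.5],[-54,-53,0,0,0,-0.261,0.5],[-58.8,-57.6,0,0,0,-0.261,0.5],[-58.8,-57.6,0,0,0,-0.261,0.5]]]}' 70
python3 -m handwheel '{"series": [[[0,0,0,0,0,0,0.5]]]}'
python3 -c "
from h import *
go(575.1,-122.6,31,180.6)"
```

```text
time: 1.8
tool_pos: [538.4, -62.2, 231.5]
tcp_rot: [180.0, 0.0, -179.4]
ft_force: [0.0, 1.0, 1.2]
finger_gap: 42.7
grip_force: 0.0
time: 1.92
tool_pos: [538.5, -64.0, 230.3]
tcp_rot: [-180.0, -0.1, -179.7]
ft_force: [0.1, 0.7, -0.7]
finger_gap: 42.9
grip_force: 0.0
[-3.66 -5.86 19.93] [-0.001 -0.001 -0.005]
```

```bash
python3 -m handwheel '{"series": [[[-1.8,-2.9,0,0,0,-0.005,0.5],[-3.66,-5.86,3,0,0,-0.005,0.5],[-3.66,-5.86,8,0,0,-0.005,0.5],[-3.66,-5.86,13,0,0,-0.005,0.5],[-3.66,-5.86,15.4,0,0,-0.005,0.5],[-3.66,-5.86,15.4,0,0,-0.005,0.5],[-3.66,-5.86,15.4,0,0,-0.005,0.5]]]}'
python3 - <<'E'
from h import *
go(575.1,-122.6,31,180.6)
s=eyes.snapshot("scene");t=eyes.snapshot("top")
p=proj(s,[575,-123,48])[0].astype(int);q=proj(t,[575,-123,48])[0].astype(int)
f=lambda i,p:cv2.resize(i[max(p[1]-70,0):p[1]+70,p[0]-65:p[0]+65],(390,420),interpolation=cv2.INTER_CUBIC)
cv2.imwrite("pics/g1.png",np.hstack([f(s["img"],p),f(t["img"],q)])[:,:,::-1])
E
```

```text
time: 2.8
tool_pos: [575.7, -118.2, 79.0]
tcp_rot: [-180.0, 0.1, -179.1]
ft_force: [-0.7, -1.1, 0.4]
finger_gap: 42.7
grip_force: 0.0
[ 0.08 -0.44  4.8 ] [-0.001  0.002  0.005]
```

View pics/g1.png

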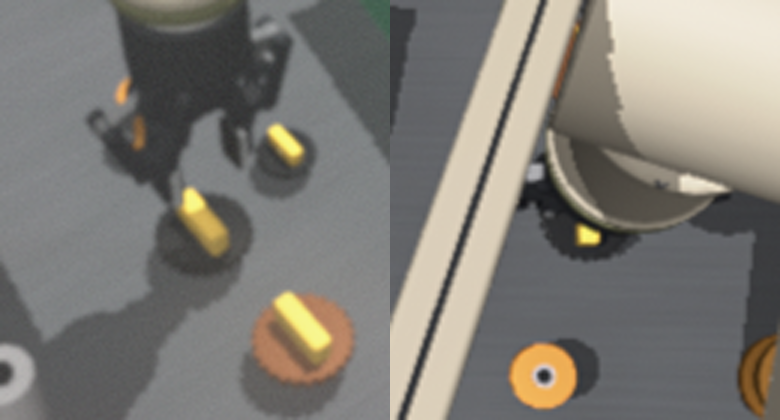

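The scene view (left half) shows the open fingers above and on either side of the large black cap's wing (203,220). I'll go down and grip.

```bash
python3 -m handwheel '{"series": [[[0.05,-0.4,1.5,0,0,0.005,0.5],[0.05,-0.4,3,0,0,0.005,0.5],[0.05,-0.4,4,0,0,0.005,0.5],[0.05,-0.4,4.3,0,0,0.005,0.5],[0.05,-0.4,4.5,0,0,0.005,0.5],[0.05,-0.4,4.5,0,0,0.005,0.5]]]}'
python3 -c "
from h import *
go(575.1,-122.6,31,180.6)"
```

```text
time: 3.65
tool_pos: [574.6, -122.5, 32.5]
tcp_rot: [-180.0, 0.0, -179.4]
ft_force: [-0.4, 0.2, 0.5]
finger_gap: 43.0
grip_force: 0.0
[-0.05 -0.01  0.15] [-0.  0. -0.]
```

```bash
python3 -m handwheel '{"series": [[[-0.05,0,0.1,0,0,0,0.3],[-0.05,0,0.1,0,0,0,0],[-0.05,0,0.1,0,0,0,0],[-0.05,0,0.1,0,0,0,0],[-0.05,0,0.1,0,0,0,0],[-0.05,0,0.1,0,0,0,0],[-0.05,0,0.1,0,0,0,0],[-0.05,0,0.1,0,0,0,0]]]}' 70
python3 -m handwheel '{"series": [[[0,0,-1,0,0,0,0],[0,0,-4,0,0,0,0],[0,0,-7,0,0,0,0],[0,0,-7,0,0,0,0],[0,0,-7,0,0,0,0]]]}'
python3 - <<'E'
from h import *
s=eyes.snapshot("scene");p=proj(s,[575,-123,110])[0].astype(int)
cv2.imwrite("pics/g2.png",cv2.resize(s["img"][p[1]-70:p[1]+70,p[0]-70:p[0]+70],(560,560),interpolation=cv2.INTER_CUBIC)[:,:,::-1])
go(522.2,160,215,177)
E
```

```text
time: 4.65
tool_pos: [575.1, -122.5, 31.7]
tcp_rot: [-180.0, 0.0, -179.4]
ft_force: [-1.2, -0.2, 4.7]
finger_gap: 12.2
grip_force: 70.1
time: 5.28
tool_pos: [574.1, -122.2, 100.2]
tcp_rot: [180.0, -0.1, -179.4]
ft_force: [0.5, 0.3, -2.6]
finger_gap: 12.6
grip_force: 69.1
[  4.89  28.27 -11.51] [ 0.001 -0.003  0.063]
```

View pics/g2.png

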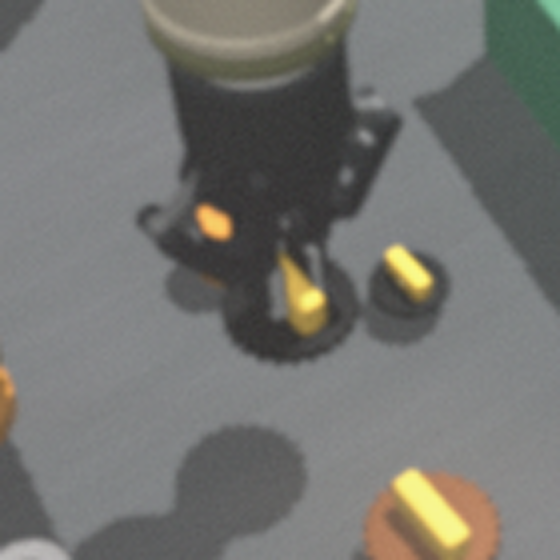

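The cap is held level and clear of the bench at (300,310). Next, move over the neck.

```bash
python3 -m handwheel '{"series": [[[0,0,-5,0,0,0,0],[0,0,-10,0,0,0,0],[1,5,-11.5,0,0,0.06,0],[2,10,-11.5,0,0,0.06,0],[3,15,-11.5,0,0,0.06,0],[4,20,-11.5,0,0,0.063,0],[4.5,25,-11.5,0,0,0.063,0],[4.9,28.3,-11.5,0,0,0.063,0],[4.9,28.3,-11.5,0,0,0.063,0],[4.9,28.3,-11.5,0,0,0.063,0],[4.9,28.3,-11.5,0,0,0.063,0]]]}'
python3 - <<'E'
from h import *
go(522.2,160,215,177);go(522.2,160,175,177)
s=status.sense();print(s["ft_force"],s["wrist_torque"])
s=eyes.snapshot("scene");p=proj(s,[522,160,160])[0].astype(int)
cv2.imwrite("pics/g3.png",cv2.resize(s["img"][p[1]-50:p[1]+50,p[0]-65:p[0]+65],(780,600),interpolation=cv2.INTER_CUBIC)[:,:,::-1])
E
```

```text
time: 6.7
tool_pos: [522.9, 159.0, 215.6]
tcp_rot: [-180.0, -0.1, 176.9]
ft_force: [0.4, -0.0, -2.5]
finger_gap: 12.1
grip_force: 69.3
[0.07 0.09 0.06] [-0.001 -0.001 -0.002]
[0.07 0.09 4.06] [-0.001 -0.001 -0.002]
[ 0.35705127 -0.01314225 -2.53329387] [-0.03228943  0.04502333 -0.08765598]
```

View pics/g3.png

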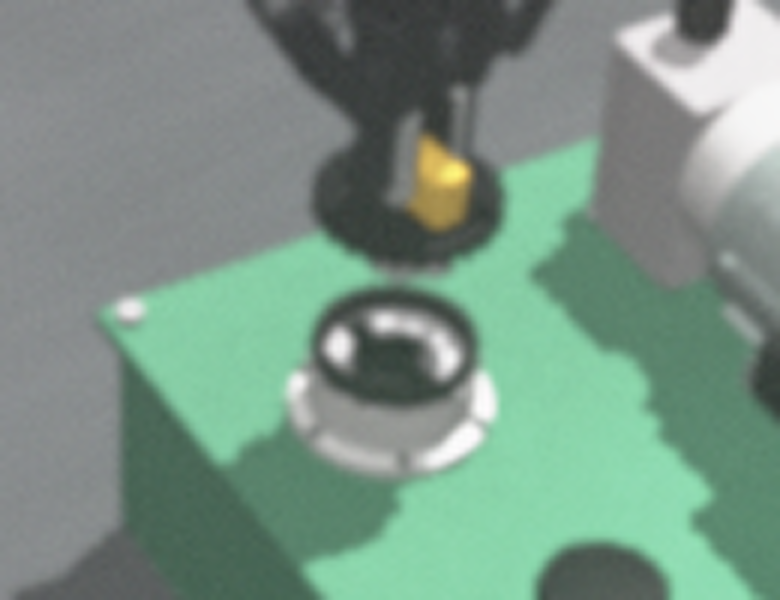

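Run:
```python
from h import *
s=eyes.snapshot("scene");p=proj(s,[522,160,160])[0].astype(int)
a=np.linspace(0,2*np.pi,200)
for n,rad,zs in(("cover",33,(203.9,211.9)),("seal",30.5,(137,144.5)),("foot",None,(110,))):
    if rad is None: continue
    P=np.concatenate([proj(s,np.stack([522.9+rad*np.cos(a),159+rad*np.sin(a),0*a+z],1)) for z in zs]);P=(P-p+[65,50])*6
    print(n,P.min(0),P.max(0),P.mean(0))
Rx=(proj(s,[[523,160,160],[533,160,160],[523,170,160]]));print((Rx[1:]-Rx[0])*6)
```

```text
cover [301.44206155 127.48426925] [497.86772224 268.46789869] [399.593707   197.50743192]
seal [300.56060928 283.17248155] [473.09231083 412.36866614] [386.8148521  347.43210059]
[[ 18.79945139  14.70344148]
 [ 21.3591273  -11.35387109]]
```

Both cap and seal sit at the same offset from prediction in the image, so they are aligned to within about 1 mm. Now lower gently.

```bash
python3 -m handwheel '{"series": [[[0.03,0.05,1,0,0,0,0],[0.03,0.05,2,0,0,0,0],[0.03,0.05,3,0,0,0,0],[0.03,0.05,4,0,0,0,0],[0.03,0.05,4.6,0,0,0,0],[0.03,0.05,5,0,0,0,0],[0.03,0.05,5.3,0,0,0,0],[0.03,0.05,5.3,0,0,0,0]]]}'
python3 -m handwheel '{"series": [[[0,0,0.15,0,0,0,0],[0,0,0.3,0,0,0,0],[0,0,0.4,0,0,0,0],[0,0,0.4,0,0,0,0]]]}'
python3 -c "
from h import *
go(522.6,159.5,155,177);print(status.sense()['wrist_torque'])"
```

```text
time: 7.8
tool_pos: [522.7, 160.6, 163.3]
tcp_rot: [-180.0, 0.0, 177.0]
ft_force: [-0.4, 0.4, -1.7]
finger_gap: 12.4
grip_force: 69.3
time: 8.3
tool_pos: [522.4, 160.6, 159.0]
tcp_rot: [-180.0, -0.0, 177.0]
ft_force: [-1.4, 0.4, -1.7]
finger_gap: 12.5
grip_force: 69.2
[-0.03 -0.11  0.4 ] [-0.    -0.001 -0.   ]
[0.08825857 0.22625484 0.0089582 ]
```

```bash
python3 -m handwheel '{"series": [[[0,0,0.15,0,0,0,0],[0,0,0.25,0,0,0,0],[0,0,0.25,0,0,0,0]]]}'
python3 -m handwheel '{"series": [[[0,0,0.1,0,0,0,0],[0,0,0.2,0,0,0,0],[0,0,0.2,0,0,0,0]]]}'
python3 -c "
from h import *
go(522.6,159.5,150,177);print(status.sense()['wrist_torque'])"
```

```text
time: 8.68
tool_pos: [522.5, 160.6, 156.6]
tcp_rot: [-180.0, -0.0, 177.0]
ft_force: [-2.1, 0.0, -0.9]
finger_gap: 12.4
grip_force: 69.2
time: 9.05
tool_pos: [522.7, 160.7, 155.1]
tcp_rot: [180.0, 0.0, 177.0]
ft_force: [-3.3, 0.2, 0.7]
finger_gap: 12.0
grip_force: 69.8
[ 0.01 -0.12  0.51] [ 0.  0. -0.]
[ 0.23190457  0.63706199 -0.01895416]
```

```bash
python3 -m handwheel '{"series": [[[0.05,0,0.1,0,0,0,0],[0.08,0,0.2,0,0,0,0],[0.08,0,0.25,0,0,0,0],[0.08,0,0.25,0,0,0,0]]]}'
python3 -m handwheel '{"series": [[[0,0,0.1,0,0,0,0],[0,0,0.2,0,0,0,0],[0,0,0.25,0,0,0,0],[0,0,0.25,0,0,0,0]]]}'
python3 -c "
from h import *
go(522.6,159.5,150,177);print(status.sense()['wrist_torque'])"
```

```text
time: 9.55
tool_pos: [522.5, 160.7, 152.8]
tcp_rot: [180.0, 0.1, 177.0]
ft_force: [0.2, -0.7, 4.7]
finger_gap: 12.4
grip_force: 70.1
time: 10.05
tool_pos: [522.5, 160.7, 150.5]
tcp_rot: [180.0, 0.1, 177.0]
ft_force: [-0.5, -0.1, 6.3]
finger_gap: 12.2
grip_force: 70.4
[-0.02 -0.12  0.05] [ 0.     0.002 -0.001]
[ 0.21777652  0.12426446 -0.04403711]
```

```bash
python3 -m handwheel '{"series": [[[0,0,0.05,0,0,0,0],[0,0,0.08,0,0,0,0],[0,0,0.08,0,0,0,0]]]}'
python3 -m handwheel '{"series": [[[0,0,0,0,0,0.05,0],[0,0,0,0,0,0.1,0],[0,0,0,0,0,0.15,0],[0,0,0,0,0,0.15,0]]]}'
python3 -c "
from h import *
print(status.sense()['wrist_torque'])"
```

```text
time: 10.42
tool_pos: [522.6, 160.7, 149.9]
tcp_rot: [180.0, 0.1, 177.0]
ft_force: [-1.8, -0.0, 7.6]
finger_gap: 12.4
grip_force: 70.6
time: 10.92
tool_pos: [522.5, 160.8, 149.8]
tcp_rot: [180.0, 0.1, 168.3]
ft_force: [-1.3, 0.5, 7.3]
finger_gap: 12.3
grip_force: 70.4
[ 0.22024972  0.22255887 -0.06911914]
```

```bash
python3 -m handwheel '{"series": [[[0,0,0,0,0,0.08,0],[0,0,0,0,0,0.16,0],[0,0,0,0,0,0.24,0],[0,0,0,0,0,0.32,0],[0,0,0,0,0,0.4,0],[0,0,0,0,0,0.4,0]]]}'
python3 -c "
from h import *
print(status.sense()['wrist_torque'])"
python3 -m handwheel '{"series": [[[0,0,0,0,0,0.08,0],[0,0,0,0,0,0.16,0],[0,0,0,0,0,0.24,0],[0,0,0,0,0,0.32,0],[0,0,0,0,0,0.32,0]]]}'
python3 -c "
from h import *
print(status.sense()['wrist_torque'])"
```

```text
time: 11.68
tool_pos: [522.6, 160.8, 149.9]
tcp_rot: [179.9, 0.1, 145.4]
ft_force: [-0.8, -0.1, 6.1]
finger_gap: 12.2
grip_force: 70.4
[ 0.25467702  0.06332911 -0.00470523]
time: 12.3
tool_pos: [522.7, 160.8, 149.9]
tcp_rot: [179.9, 0.1, 127.1]
ft_force: [-0.5, 0.2, 7.4]
finger_gap: 12.3
grip_force: 70.4
[ 0.19586782 -0.03178404 -0.07712542]
```

```bash
t(){ python3 -c "
from h import *
print(status.sense()['wrist_torque'])"; }
python3 -m handwheel '{"series": [[[0,0,0,0,0,0.05,0],[0,0,0,0,0,0.1,0],[0,0,0,0,0,0.1,0]]]}'; t
python3 -m handwheel '{"series": [[[0,0,0,0,0,0.03,0],[0,0,0,0,0,0.03,0]]]}'; t
```

```text
time: 12.68
tool_pos: [522.7, 160.8, 149.9]
tcp_rot: [179.9, 0.0, 121.4]
ft_force: [-0.9, 0.6, 7.5]
finger_gap: 12.1
grip_force: 70.4
[ 0.24175383  0.00268864 -0.03471351]
time: 12.92
tool_pos: [522.7, 160.8, 149.9]
tcp_rot: [179.9, 0.0, 119.7]
ft_force: [0.2, 0.9, 7.2]
finger_gap: 12.4
grip_force: 70.4
[ 0.20970982 -0.10024518  0.03365061]
```

```bash
t(){ python3 -c "
from h import *
print(status.sense()['wrist_torque'][2])"; }
python3 -m handwheel '{"series": [[[0,0,0,0,0,0.03,0],[0,0,0,0,0,0.03,0]]]}'|sed -n 3,4p; t
python3 -m handwheel '{"series": [[[0,0,0,0,0,0.03,0],[0,0,0,0,0,0.03,0]]]}'|sed -n 3,4p; t
```

```text
tcp_rot: [179.9, 0.0, 117.9]
ft_force: [-1.2, 0.4, 8.1]
0.06636739702485873
tcp_rot: [180.0, 0.0, 116.2]
ft_force: [-4.1, 0.1, 9.4]
0.15533125371546247
```

```bash
t(){ python3 -c "
from h import *
print(status.sense()['wrist_torque'][2])"; }
python3 -m handwheel '{"series": [[[0,0,0,0,0,0.015,0],[0,0,0,0,0,0.015,0]]]}'; t
```

```text
time: 13.68
tool_pos: [521.9, 160.6, 149.8]
tcp_rot: [180.0, 0.0, 115.4]
ft_force: [-5.4, -0.9, 10.4]
finger_gap: 12.2
grip_force: 70.9
0.19971979878366805
```

```bash
t(){ python3 -c "
from h import *
print(status.sense()['wrist_torque'][2])"; }
python3 -m handwheel '{"series": [[[0,0,-0.1,0,0,0.005,0],[0,0,-0.2,0,0,0.005,0],[0,0,-0.25,0,0,0.005,0],[0,0,-0.25,0,0,0.005,0]]]}'|sed 1d; t
python3 -m handwheel '{"series": [[[0,0,-0.05,0,0,0,0],[0,0,-0.1,0,0,0,0],[0,0,-0.1,0,0,0,0]]]}'|sed 1d; t
```

```text
tool_pos: [521.7, 160.6, 151.3]
tcp_rot: [-180.0, -0.0, 115.1]
ft_force: [-2.6, -0.2, 3.8]
finger_gap: 12.4
grip_force: 69.9
0.19161200246063848
tool_pos: [521.7, 160.6, 152.4]
tcp_rot: [-180.0, -0.0, 115.1]
ft_force: [-3.2, -0.2, 2.3]
finger_gap: 12.2
grip_force: 69.8
0.2057189097628898
```

```bash
t(){ python3 -c "
from h import *
print(status.sense()['wrist_torque'][2])"; }
python3 -m handwheel '{"series": [[[0,0,-0.05,0,0,0,0],[0,0,-0.08,0,0,0,0],[0,0,-0.08,0,0,0,0]]]}'|sed 1d; t
python3 -m handwheel '{"series": [[[0,0,0,0,0,-0.03,0],[0,0,0,0,0,-0.03,0],[0,0,0,0,0,-0.03,0]]]}'|sed 1d; t
```

```text
tool_pos: [521.7, 160.6, 153.1]
tcp_rot: [-180.0, -0.0, 115.1]
ft_force: [-4.5, 0.0, 0.2]
finger_gap: 12.7
grip_force: 69.6
0.1662393747944828
tool_pos: [521.9, 160.5, 153.1]
tcp_rot: [-180.0, 0.0, 116.8]
ft_force: [-1.9, -1.6, -1.0]
finger_gap: 12.1
grip_force: 69.3
0.01398431379610117
```

Seal force is now carried by the lip, and the twist has relaxed. Release and rise.

```bash
python3 -m handwheel '{"series": [[[0,0,0,0,0,0,0.3],[0,0,0,0,0,0,0.5],[0,0,0,0,0,0,0.5],[0,0,0,0,0,0,0.5],[0,0,-2,0,0,0,0.5],[0,0,-6,0,0,0,0.5],[0,0,-11,0,0,0,0.5],[0,0,-13,0,0,0,0.5],[0,0,-13,0,0,0,0.5]]]}'
python3 -m handwheel '{"series": [[[-5,0,-3,0,0,0,0.5],[-10,0,-3,0,0,0,0.5],[-15,0,-3,0,0,0,0.5],[-15,0,-3,0,0,0,0.5],[-15,0,-3,0,0,0,0.5]]]}'
python3 - <<'E'
from h import *
f=[]
for n in("scene","top"):
    s=eyes.snapshot(n);p=proj(s,[522,160,150])[0].astype(int)
    f.append(cv2.resize(s["img"][p[1]-50:p[1]+50,p[0]-60:p[0]+60],(400,333),interpolation=cv2.INTER_CUBIC))
    a=np.linspace(0,2*np.pi,200)
    P=np.concatenate([proj(s,np.stack([522.3+33*np.cos(a),160+33*np.sin(a),0*a+z],1)) for z in(141.5,149.5)])
    P=(P-p+[60,50])*400/120;print(n,P.min(0),P.max(0))
cv2.imwrite("pics/end.png",np.hstack(f)[:,:,::-1])
E
```

```text
time: 16.42
tool_pos: [523.0, 160.9, 286.0]
tcp_rot: [179.7, 0.1, 116.8]
ft_force: [-0.5, 0.4, -0.5]
finger_gap: 42.9
grip_force: 0.0
time: 17.05
tool_pos: [588.8, 26.9, 311.3]
tcp_rot: [-179.8, -0.1, 116.8]
ft_force: [-0.1, 0.3, 0.0]
finger_gap: 42.9
grip_force: 0.0
scene [150.64609966 134.48273138] [254.64516526 211.97797816]
top [141.35520025 104.77700768] [268.00364601 229.01671987]
```

View pics/end.png

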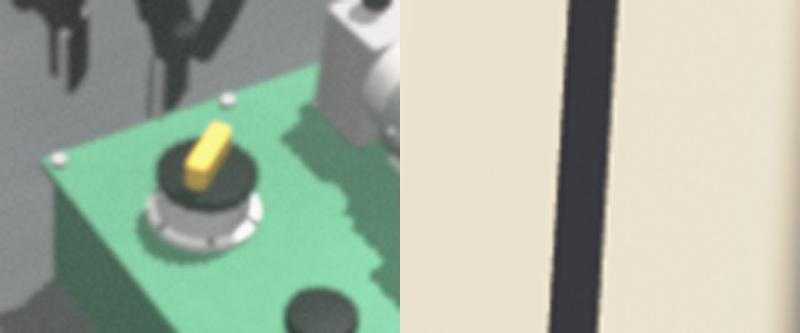

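The cap sits level on the neck with its cover spanning (157–258, 137–212), which matches the locked-height prediction. The wing has turned clockwise and the gripper is clear. Handing in.

```bash
python3 -c "
from bench import r
print(r.hand_in())"
```

```text
the job is handed in; nothing more can be done
None
```

The filler cap is back on: pushed in through the notches, turned about 61° clockwise to the stop and sprung up to its locked height; I let go, moved the arm clear without going near the bushes or sleeve, and handed the job in at about 17 s (no verdict was returned).

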